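Load a backup cartridge into a desktop dock through its spring dust flap

ROBOT

A 6-joint arm with a two-finger parallel gripper is mounted at the origin on a cart in front of the work surface, level with it; the furniture and walls round the work are solid. World frame = base frame: x ahead of the robot, y to its left, z up, the work surface at z = 0. Lengths are in m, angles in rad, forces in N, time in s.
With the tool pointing down it reaches from about 0.375 to 0.9 m from the base axis. Payload 3.1 kg.
Tool frame: the origin (TCP) lies at the very end of the fingers, on their centre line; the grasp point (between the pads) lies 19 mm behind it; z points along the fingers, y is the line along which they close (so a half turn about z gives the same grasp; the last joint's range is limited). The gripper opens to 85 mm and grips with 20 to 120 N. Pads are 22 mm wide; open, the fingers measure 114 mm over their backs; the gripper's body (76 mm by 85 mm) begins 54 mm behind the grasp point. The pads swing forward as they close: fully open they stand 13 mm farther back than shut.
Start: joints at [-1.427, 0.527, 1.433, -0, 1.181, -0.178], TCP at [0.198, -0.593, 0.231] pointing down, gripper open.
Joint ranges: [-3.08, 3.08], [-0.75, 2.2], [0.22, 2.44], [-1.43, 4.57], [0, 2.65], [-2.85, 2.85]. Speed limits (rad/s): [2.79, 2.79, 3.14, 3.14, 3.14, 3.14].

INTERFACE

Orientations are given as a 3x3 rotation matrix whose columns are the frame's x, y, z axes.
In Python, from cell import manip gives the robot as it stands.
- The arm moves only by the tool jog_arm, never from a script. Its argument "steps" is text: rows parted by semicolons, each of 5 numbers parted by spaces: the closure, from -1 (fully open) to 1 (shut), then the shift along the tool's x, y, z in units of 25 mm (1.0 is 25 mm), then the turn about the tool's z in units of 10 degrees (1.0 is 10 degrees). In form: grip x y z twist; .... A call has exactly 5 rows; each row shifts and turns the commanded pose from where the row before left it, along the tool's axes as they then stand; what a row does not reach is not made up. A row lasts 1/8 s, in which the tool goes at most 62.5 mm and 10.7 degrees, less where a joint would pass 70% of its speed; a pose out of reach is approached as far as the arm can. A call is refused whole if a number of a shift passes 1 or a number of a turn 1, either way. A call with a gripper value outside its range is refused whole. The fingers move at their own pace and stop on an object; "newtons" is the grip in N (left out, the last holds). Time passes only in rows, so rows that do not move let the fingers close, or fill a call up. It gives the time, the measured TCP pose, the force, the opening and the grip force at its end, in the units of the state.
- manip.read_state(): the state, without advancing time (a new reading comes with each control period).
- manip.capture(name): name is "scene" or "top" or "wrist"; returns a dict with "img" (384x512x3 uint8, blue, green, red), "vertical_fov" (degrees; the focal length in pixels is half the picture's height over the tangent of half this angle, whatever the lens; pixels are square), "cx", "cy" (the principal point, pixels), "D" ([k1, k2, p1, p2, k3] as OpenCV has them; the pictures are not rectified), "origin" and "orientation" of the camera in the world. Camera axes: x right, y down, z forward; pixel columns grow to the right and rows downward; lengths in m; the calibration is good to about 2 mm. A picture is of the moment at which its call begins. There is no depth.
- manip.sign_off(): hands the job in; it is judged then, once.
The state is a dict: "time": time; "joints": joint angles; "qvel": joint speeds; "tau": joint torques, N m; "eef_pos": TCP position; "eef_rot": TCP orientation; "force": force on the tool from outside, world axes, zero at the start; "moment": the same for the moment, N m; "gripper_width": finger opening in m; "grasp_force": force on a finger pad.
Only numpy, scipy, OpenCV 4.12 (cv2) and the standard library are available. Lean on these libraries where they do the work, as an engineer would, in place of code of your own. Each camera call takes 0.05 s, during which the arm holds its last target. There are 200 camera calls.

TASK

Take the tall data cartridge out of the wooden rack and load it into the metal desktop dock: push it down through the spring dust flap in the dock's top until it is fully home on the socket at the bottom, with the flap shut again above it. The last few millimetres into the socket need a firm push, but stop as soon as it is home: do not force it. Leave the short cartridge and the other things on the desk where they are.

Things in the scene. Friction and masses are not known exactly. Their poses are not given: they have to be found in the camera images.
- tall_cartridge: the tall data cartridge: a flat black box with pale label panels and fine ribs near its top, upright in one of the rack's two slots; 20 mm thick (its x) x 64 wide (its y) x 100 tall (z), 0.13 to 0.21 kg; origin at the centre of its underside. It fits the dock either way round
- short_cartridge: a bystander: the other cartridge, the same but only 76 mm tall, in the other slot of the rack; origin at the centre of its underside
- rack: fixed wooden rack 42 (x) x 160 (y) x 30 mm (z), origin at the centre of its underside; two slots in line along its y, 40 mm either side of the middle, each 23.6 x 67 mm and 25 mm deep (floor 5 mm over the desk), hold the cartridges upright, their width along the rack's y
- dock: fixed upright light-metal dock with a black top, 76 (x) x 116 (y) x 160 mm (z), origin at the centre of its underside. It is loaded from above with the cartridge upright, its 64 mm width along the dock's y, thickness along the dock's x. A 100 mm cartridge fully home has its top 38 to 46 mm below the dock's top: the socket's height differs from dock to dock, so the end is found by feel
- slot (a point): centre of the dock's mouth, level with its top, 160 mm over the desk; axes as the dock's. The mouth and throat are 32 (x) x 70 mm (y) down to 40 mm below the top; a funnel then leads to guides 22.4 x 66.4 mm, full size from 50 mm down. From 60 mm down a side spring presses on the cartridge: it stays where it is let go, and takes some 4 to 10 N to slide
- flap (a joint): angle of the grey dust flap 5 mm under the dock's top: 0 shut, 1.57 hanging straight down. Hinged along the slot's edge 17 mm to the dock's +x side of the slot's middle, 32 mm long; swings downward only, about 3 N opens it, and it springs shut once nothing is in its way (its free end reaches 37 mm below the top). Open, it leaves 31 mm of the 32 mm for fingers
- socket (a joint): how far the cartridge has pushed the socket in (m): 0 out, 0.006 fully home, a hard stop. It takes about 9 N to move (12 to 18 N in all on the cartridge, with the guides' drag) and stays where it is left; more than 35 N on it bends its contacts
- mouse: bystander: cordless black mouse, 100 x 58 x 34 mm, origin at the centre of its underside
- sticky_notes: bystander: pad of sticky notes, 76 x 77 x 18 mm, origin at the centre of its underside
- usb_stick: bystander: black memory stick, 17 x 50 x 8 mm, lying near the dock, origin at the centre of its underside
- candle: bystander: small tea light, 38 mm across, 15 mm high, near the rack; origin at the centre of its underside

How it is judged:
At the end, for the whole second after the job is handed in: the tall cartridge stands upright (within 0.06 rad) in the dock, at rest, centred within 4 mm, its underside less than 25 mm above the dock's, the socket pushed in at least 5 of its 6 mm, and the flap is shut above it (under 0.1 rad) (value of joint socket above 0.005 m and value of joint flap below 0.1 rad and horizontal distance between tall_cartridge and dock below 0.004 m and z of tall_cartridge in the frame of dock below 0.025 m and angle between tall_cartridge's own z axis and vertical below 0.06 rad and linear speed of tall_cartridge below 0.01 m/s); the robot touches nothing.
It fails at once if the socket is loaded with more than 35 N (contact force between anything else and socket above 35 N).
It fails at once if the short cartridge is moved more than 20 mm (distance of short_cartridge from where it was at the start of the episode above 0.02 m).
It fails at once if the mouse, the sticky notes, the memory stick or the tea light is moved more than 30 mm (distance of any of mouse, sticky_notes, usb_stick, candle from where it was at the start of the episode above 0.03 m).
It also fails if it takes over 58 s, if anything falls off the work surface, if the arm or the gripper's body presses on something with over 40 N, if the wrist force passes 120 N, or if a joint passes its speed limit or range.

## Working session

There is one attempt and no reset: what is moved stays moved. The work goes in short steps, Python scripts to look and compute and a tool call to move; the robot and the scene stay as the last step left them, time stands still between calls to the robot, and variables do not carry over. Pictures are saved under pics/ and viewed, at most 10 in all, crops included, and the job is handed in when it is done.

Besides the shell and the picture viewer there is one more tool, called in YAML: its name, and indented under it one key for each argument. jog_arm: Moves the arm, as the interface text tells. Its arguments: {"type":"object","properties":{"steps":{"type":"string"},"newtons":{"type":"number"}},"required":["steps"]}

```bash
mkdir -p pics; ls
cat > h.py <<'E'
import numpy as np, cv2
from cell import manip
def K(c):
    f=c["img"].shape[0]/2/np.tan(np.radians(c["vertical_fov"])/2)
    return np.array([[f,0,c["cx"]],[0,f,c["cy"]],[0,0,1]])
def rays(c,px):
    u=cv2.undistortPoints(np.array(px,float).reshape(-1,1,2),K(c),np.array(c["D"],float)).reshape(-1,2)
    d=np.c_[u,np.ones(len(u))]@np.array(c["orientation"]).T
    return np.array(c["origin"]),d
def plane(c,px,z):
    o,d=rays(c,px); return o+d*((z-o[2])/d[:,2])[:,None]
def tri(c1,p1,c2,p2):
    out=[]
    for a,b in zip(p1,p2):
        o1,d1=rays(c1,[a]);o2,d2=rays(c2,[b]);d1=d1[0];d2=d2[0]
        s=np.linalg.lstsq(np.c_[d1,-d2],o2-o1,rcond=None)[0]
        A,B=o1+d1*s[0],o2+d2*s[1]; out.append(np.r_[(A+B)/2,np.linalg.norm(A-B)])
    return np.array(out)
def proj(c,P):
    R=np.array(c["orientation"]).T
    return cv2.projectPoints(np.array(P,float).reshape(-1,1,3),cv2.Rodrigues(R)[0],-R@np.array(c["origin"]),K(c),np.array(c["D"],float))[0].reshape(-1,2)
E
cat > a.py <<'E'
from h import *
import pickle
d={}
for n in ("scene","top","wrist"):
    c=manip.capture(n); d[n]=c; cv2.imwrite(f"pics/{n}0.png",c["img"])
    print(n,c["vertical_fov"],np.round(c["origin"],3),np.round(c["orientation"],2).tolist(),c["D"])
pickle.dump(d,open("c0.pkl","wb"))
cv2.imwrite("pics/st0.png",cv2.resize(np.hstack([d["scene"]["img"],d["top"]["img"]]),(800,300)))
cv2.imwrite("pics/top0x.png",cv2.resize(d["top"]["img"],(800,600),interpolation=cv2.INTER_CUBIC))
cv2.imwrite("pics/scene0x.png",cv2.resize(d["scene"]["img"],(800,600),interpolation=cv2.INTER_CUBIC))
E
python3 a.py
```

```text
pics
scene 52.58080007631364 [-0.076  0.68   0.733] [[-0.5, -0.56, 0.66], [-0.86, 0.33, -0.38], [-0.0, -0.76, -0.65]] [0.02022694 0.         0.         0.         0.        ]
top 57.848126436667265 [0.52  0.273 0.965] [[0.01, -1.0, 0.05], [-1.0, -0.0, 0.04], [-0.04, -0.05, -1.0]] [-0.03721488  0.          0.          0.          0.        ]
wrist 71.03045659280963 [ 0.269 -0.568  0.373] [[0.32, -0.91, -0.28], [-0.95, -0.3, -0.09], [-0.0, 0.3, -0.96]] [-0.06294652  0.          0.          0.          0.        ]
```

View pics/top0x.png

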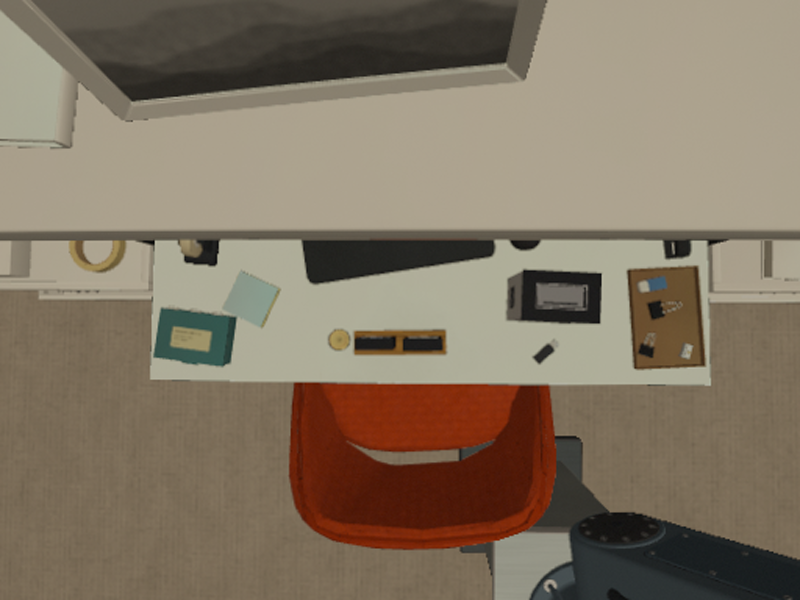

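View pics/scene0x.png

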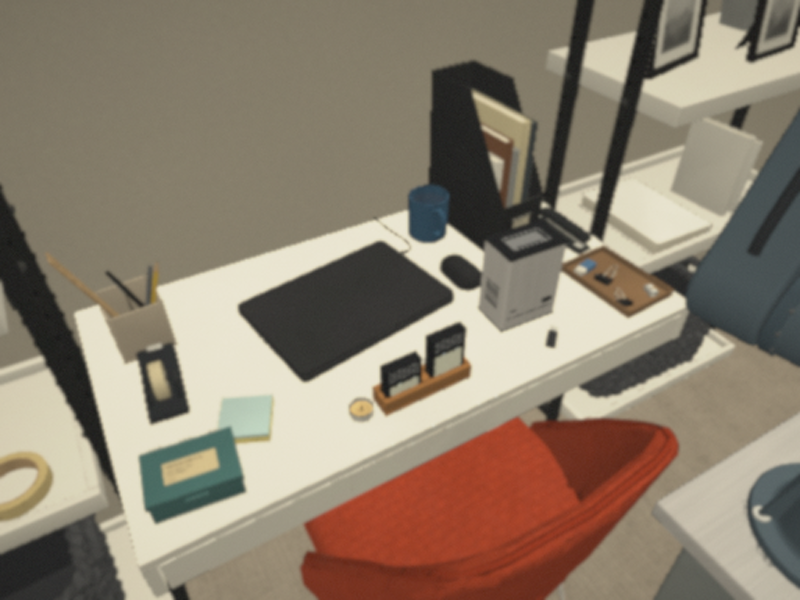

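The top view shows the rack at about (400,342) with two black cartridges, the dock at (560,297) with its mouth at (562,296), the tea light at (339,340) and the stick at (545,351). In the scene view the tall cartridge is the right-hand one at (446,350), on the dock side, and the dock is at (522,265). An overhead shelf hides everything beyond row 240 in the top view, so I'll keep the arm low there.

```bash
cat > b.py <<'E'
from h import *
import pickle
d=pickle.load(open("c0.pkl","rb"))
t,s=d["top"]["img"],d["scene"]["img"]
def crop(im,x,y,w,h): return cv2.resize(im[y:y+h,x:x+w],(400,300),interpolation=cv2.INTER_CUBIC)
m=np.vstack([np.hstack([crop(t,317,160,80,60),crop(t,205,195,100,75)]),np.hstack([crop(s,296,120,80,60),crop(s,230,202,80,60)])])
m=np.clip(m.astype(float)*1.6,0,255).astype(np.uint8)
cv2.imwrite("pics/mos.png",m)
E
python3 b.py
```

```text
(no output)
```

View pics/mos.png

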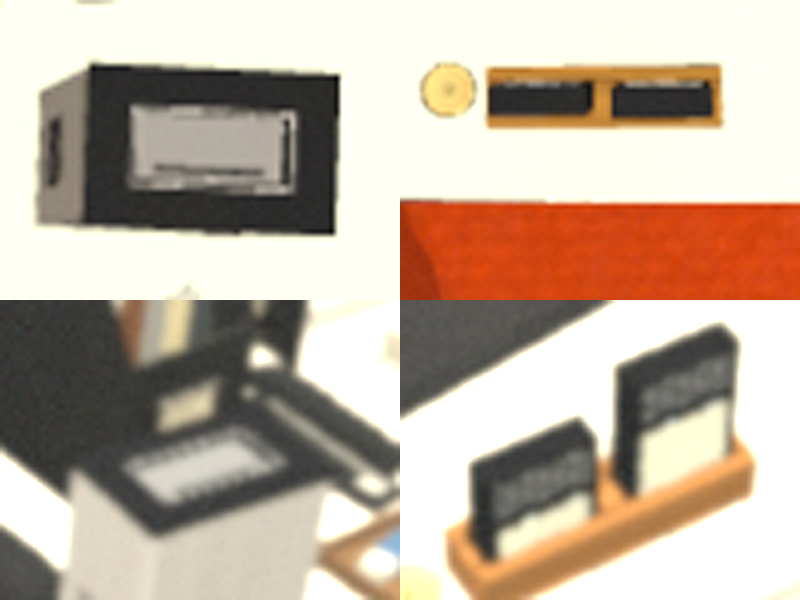

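The mosaic shows the dock's top corners (top view, 5x, offset 317,160) at (92,65), (340,73), (335,235) and (85,224). The grey flap spans (130–297, 105–190). The rack (4x, offset 205,195) spans (488–721, 65–127), with the tall cartridge at (613–713, 80–117). In the scene crop the tall cartridge's top runs from (617,365) to (738,335), with its back corner at (720,322).

```bash
cat > c.py <<'E'
from h import *
import pickle
d=pickle.load(open("c0.pkl","rb"))
T,S=d["top"],d["scene"]
def T5(p): return np.array(p,float)/5+[317,160]-0.4
def T4(p): return (np.array(p,float)-[400,0])/4+[205,195]-.375
def S5a(p): return (np.array(p,float)-[0,300])/5+[296,120]-.4
def S5b(p): return (np.array(p,float)-[400,300])/5+[230,202]-.4
def info(n,P):
    r=cv2.minAreaRect((P[:,:2]*1000).astype(np.float32)); print(n,[np.round(x,1) for x in r]); print(np.round(P[:,:2],4).tolist())
hsv=cv2.cvtColor(T["img"],cv2.COLOR_BGR2HSV)
g=hsv[:,:,2]
def comp(m,pt):
    n,l=cv2.connectedComponents(m.astype(np.uint8)); k=l[int(pt[1]),int(pt[0])]
    c=cv2.findContours((l==k).astype(np.uint8),cv2.RETR_EXTERNAL,cv2.CHAIN_APPROX_NONE)[0][0]; return c.reshape(-1,2)
c=comp(g<70,T5((110,150))); info("docktop mask",plane(T,c,.16))
info("docktop hand",plane(T,T5([(92,65),(340,73),(335,235),(85,224)]),.16))
info("flap hand",plane(T,T5([(131,105),(297,112),(294,193),(128,188)]),.155))
c=comp((hsv[:,:,0]<25)&(hsv[:,:,1]>120)&(g>60)&(np.arange(384)[:,None]<243)&(np.arange(512)[None]>222),T4((600,90))); info("rack",plane(T,c,.03))
# triangulate: dock corners: left-back(+y,+x), left-front(+y,-x), right-front
print(np.round(tri(T,T5([(92,65),(85,224),(335,235)]),S,S5a([(75,472),(155,535),(330,488)])),4))
# tall top corners: rear(x+) right, front right, front left
print(np.round(tri(T,T4([(708,82),(713,117),(613,116)]),S,S5b([(720,323),(740,340),(638,378)])),4))
for z in (.105,):
    info("tall",plane(T,T4([(613,83),(708,82),(713,117),(613,116)]),z))
st=manip.read_state(); print(np.round(st["eef_rot"],3).tolist(),st["gripper_width"])
E
python3 c.py
```

```text
docktop mask [array([553. ,  78.2]), array([115.9,  75. ]), np.float64(87.5)]
[[0.5915, 0.132], [0.5892, 0.1343], [0.5869, 0.1344], [0.5845, 0.1344], [0.5822, 0.1344], [0.5799, 0.1344], [0.5776, 0.1344], [0.5753, 0.1344], [0.573, 0.1344], [0.5707, 0.1345], [0.5683, 0.1345], [0.566, 0.1345], [0.5637, 0.1345], [0.5614, 0.1345], [0.5591, 0.1345], [0.5568, 0.1346], [0.5545, 0.1346], [0.5522, 0.1346], [0.5499, 0.1346], [0.5476, 0.1346], [0.5453, 0.1346], [0.543, 0.1346], [0.5407, 0.1347], [0.5383, 0.1347], [0.536, 0.137], [0.5337, 0.137], [0.5314, 0.137], [0.5291, 0.1347], [0.5268, 0.137], [0.5245, 0.137], [0.5222, 0.137], [0.5199, 0.1371], [0.5199, 0.1348], [0.52, 0.1325], [0.52, 0.1302], [0.52, 0.1279], [0.52, 0.1256], [0.52, 0.1233], [0.52, 0.121], [0.52, 0.1187], [0.52, 0.1164], [0.5177, 0.1142], [0.5177, 0.1119], [0.5178, 0.1096], [0.5178, 0.1073], [0.5178, 0.105], [0.5178, 0.1027], [0.5178, 0.1004], [0.5178, 0.0981], [0.5178, 0.0959], [0.5178, 0.0936], [0.5178, 0.0913], [0.5178, 0.089], [0.5178, 0.0867], [0.5179, 0.0844], [0.5179, 0.0821], [0.5156, 0.0799], [0.5156, 0.0776], [0.5156
[... 5342 characters left out ...]
[0.4973, 0.3614], [0.4973, 0.3641], [0.4973, 0.3668], [0.4972, 0.3695], [0.4972, 0.3722], [0.4972, 0.3749], [0.4972, 0.3776], [0.4972, 0.3803], [0.4972, 0.383], [0.4971, 0.3857], [0.4971, 0.3884], [0.4971, 0.3911], [0.4971, 0.3938], [0.4971, 0.3966]]
[[5.935e-01 1.303e-01 1.493e-01 3.000e-04]
 [5.193e-01 1.355e-01 1.568e-01 9.000e-04]
 [5.158e-01 1.920e-02 1.467e-01 4.800e-03]]
[[0.491  0.2526 0.0987 0.0027]
 [0.4711 0.2517 0.1027 0.0025]
 [0.4706 0.3119 0.1071 0.0007]]
tall [array([481.1, 281.6]), array([21.5, 61.6]), np.float64(0.3)]
[[0.491, 0.3124], [0.492, 0.2538], [0.4705, 0.2507], [0.4707, 0.3123]]
[[0.948, 0.317, -0.0], [0.317, -0.948, 0.002], [0.0, -0.002, -1.0]] 0.08542014403011079
```

```bash
cat > plan.py <<'E'
from h import *
def plan(wps,yaw_to=None,n_turn=7,step=1.0):
    """rows (tool units) through world waypoints, from the state as it stands"""
    st=manip.read_state(); p=np.array(st["eef_pos"]); R=np.array(st["eef_rot"])
    yaw=np.arctan2(R[1,0],R[0,0]); left=0 if yaw_to is None else -((np.degrees(yaw_to-yaw)+180)%360-180)/10
    out=[]
    for w in wps:
        w=np.array(w,float)
        while True:
            d=w-p
            if np.linalg.norm(d)<5e-4 and not (w is wps[-1] and abs(left)>.01): break
            Rz=np.array([[np.cos(yaw),np.sin(yaw),0],[np.sin(yaw),-np.cos(yaw),0],[0,0,-1]])
            u=Rz.T@d/.025; u/=max(1,np.abs(u).max()/step); u=np.round(u,2)
            t=round(float(np.clip(left,-1,1)),2)
            out.append((*u,t)); p=p+Rz@(u*.025); yaw-=np.radians(10*t); left-=t
            if np.abs(u).max()<.01 and abs(t)<.01: out.pop();break
    print(len(out)); print("; ".join("%g %g %g %g"%r for r in out)); print(np.round(p,4),np.degrees(yaw))
E
python3 - <<'E'
from h import *; import pickle
from plan import plan
d=pickle.load(open("c0.pkl","rb")); f=1.5625
print(np.round(tri(d["top"],np.array([(545,460),(552,387),(300,520),(292,390)])/f,d["scene"],np.array([(672,432),(530,422),(305,560),(305,560)])/f),3))
plan([(.42,-.25,.25),(.455,0.05,.25),(.48,.25,.25)],np.pi/2)
E
```

```text
[[ 0.245  0.041 -0.038  0.051]
 [ 0.408  0.066 -0.161  0.106]
 [ 0.225  0.543  0.105  0.147]
 [ 0.379  0.568 -0.151  0.034]]
35
1 -0.8 -0.06 -1; 1 -0.54 -0.05 -1; 1 -0.34 -0.05 -1; 1 -0.15 -0.05 -1; 1 0.03 -0.05 -1; 1 0.2 -0.05 -1; 1 0.39 -0.05 -1; 1 0.61 -0.06 -0.15; 1 0.65 -0.06 -0; 1 0.65 -0.06 -0; 1 0.65 -0.05 -0; 1 0.65 -0.06 -0; 1 0.65 -0.05 -0; 1 0.64 -0.06 -0; 0.34 0.22 -0.02 -0; 1 0.12 0 -0; 1 0.12 0 -0; 1 0.12 0 -0; 1 0.12 0 -0; 1 0.12 0 -0; 1 0.11 0 -0; 1 0.12 0 -0; 1 0.11 0 -0; 1 0.12 0 -0; 1 0.11 0 -0; 1 0.12 0 -0; 1 0.11 0 -0; 1 0.13 0 -0; 1 0.12 0 -0; 1 0.13 0 -0; 1 0.12 0 -0; 1 0.13 0 -0; 1 0.12 0 -0; 1 0.13 0 -0; 1 0.12 0 -0
[0.4799 0.2499 0.25  ] 89.99475230331144
```

jog_arm:
  steps: "-1 1 -0.8 -0.05 -1; -1 1 -0.55 -0.05 -1; -1 1 -0.35 -0.05 -1; -1 1 -0.15 -0.05 -1; -1 1 0.05 -0.05 -1"
  newtons: 40

```text
time: 0.78
eef_pos: [0.2734, -0.4765, 0.2374]
eef_rot: [[0.361, 0.932, -0.0], [0.932, -0.361, 0.001], [0.001, -0.0, -1.0]]
force: [-0.3, 0.3, 0.4]
gripper_width: 0.0853
grasp_force: 0.0
```

jog_arm:
  steps: "-1 1 0.2 -0.05 -1; -1 1 0.4 -0.05 -1; -1 1 0.6 -0.05 -0.15; -1 1 0.65 -0.05 0; -1 1 0.65 -0.05 0"

```text
time: 1.4
eef_pos: [0.3502, -0.358, 0.2437]
eef_rot: [[0.0, 1.0, -0.0], [1.0, -0.0, 0.0], [0.0, -0.0, -1.0]]
force: [0.3, -0.8, -0.5]
gripper_width: 0.0853
grasp_force: 0.0
```

jog_arm:
  steps: "-1 1 0.65 -0.05 0; -1 1 0.65 -0.05 0; -1 1 0.65 -0.05 0; -1 1 0.65 -0.05 0; -1 0.35 0.2 0 0"

```text
time: 2.02
eef_pos: [0.4202, -0.249, 0.2487]
eef_rot: [[-0.002, 1.0, -0.0], [1.0, 0.002, 0.0], [0.0, -0.0, -1.0]]
force: [-0.2, -0.5, -0.1]
gripper_width: 0.0851
grasp_force: 0.0
```

jog_arm:
  steps: "-1 1 0.12 0 0; -1 1 0.12 0 0; -1 1 0.12 0 0; -1 1 0.12 0 0; -1 1 0.12 0 0"

```text
time: 2.65
eef_pos: [0.4347, -0.1252, 0.2487]
eef_rot: [[0.001, 1.0, -0.0], [1.0, -0.001, -0.0], [-0.0, -0.0, -1.0]]
force: [-0.2, 0.3, 0.2]
gripper_width: 0.0855
grasp_force: 0.0
```

jog_arm:
  steps: "-1 1 0.2 0 0; -1 1 0.2 0 0; -1 1 0.2 0 0; -1 1 0.2 0 0; -1 1 0.2 0 0"

```text
time: 3.28
eef_pos: [0.46, -0.0002, 0.2487]
eef_rot: [[0.001, 1.0, -0.0], [1.0, -0.001, -0.0], [-0.0, -0.0, -1.0]]
force: [0.5, 0.6, 0.0]
gripper_width: 0.0853
grasp_force: 0.0
```

```bash
cat > cap.py <<'E'
import sys,pickle
from h import *
n=sys.argv[1]; c=manip.capture("wrist"); c["eef"]=manip.read_state()["eef_pos"]; pickle.dump(c,open(f"w_{n}.pkl","wb")); cv2.imwrite(f"pics/w_{n}.png",c["img"]); print(np.round(c["origin"],4),np.round(c["eef"],4))
E
python3 cap.py d1
```

```text
[0.4595 0.0756 0.3911] [0.4601 0.0022 0.2487]
```

jog_arm:
  steps: "-1 1 0 0 0; -1 1 0 0 0; -1 1 0 0 0; -1 0 0 0 0; -1 0 0 0 0"

```text
time: 3.95
eef_pos: [0.46, 0.0738, 0.2487]
eef_rot: [[0.0, 1.0, -0.0], [1.0, -0.0, -0.001], [-0.001, -0.0, -1.0]]
force: [0.1, -0.6, -0.5]
gripper_width: 0.0855
grasp_force: 0.0
```

```bash
python3 cap.py d2
```

```text
[0.4594 0.1497 0.3911] [0.46   0.0737 0.2488]
```

jog_arm:
  steps: "-1 1 0 0 0; -1 1 0 0 0; -1 1 0 0 0; -1 1 0.2 0 0; -1 1 0.2 0 0"

```text
time: 4.62
eef_pos: [0.4705, 0.1994, 0.2488]
eef_rot: [[0.002, 1.0, 0.0], [1.0, -0.002, -0.0], [-0.0, 0.0, -1.0]]
force: [-0.1, -0.3, -0.3]
gripper_width: 0.0851
grasp_force: 0.0
```

```bash
python3 cap.py t1
```

```text
[0.4699 0.2752 0.3912] [0.4713 0.202  0.249 ]
```

jog_arm:
  steps: "-1 1 0 0 0; -1 1 0 0 0; -1 0 0 0 0; -1 0 0 0 0; -1 0 0 0 0"

```text
time: 5.3
eef_pos: [0.47, 0.2486, 0.2488]
eef_rot: [[0.001, 1.0, -0.0], [1.0, -0.001, -0.0], [-0.0, -0.0, -1.0]]
force: [0.8, -0.2, -0.2]
gripper_width: 0.0854
grasp_force: 0.0
```

```bash
python3 cap.py t2; python3 -c "
import cv2,numpy as np
a=[cv2.imread(f'pics/w_{n}.png') for n in('d1','d2','t1','t2')]
m=np.vstack([np.hstack(a[:2]),np.hstack(a[2:])]); m=cv2.resize(m,(800,600),interpolation=cv2.INTER_AREA)
cv2.imwrite('pics/w4.png',np.clip(m*1.4,0,255).astype(np.uint8))"
```

```text
[0.4695 0.3244 0.3912] [0.47   0.2488 0.2488]
```

View pics/w4.png

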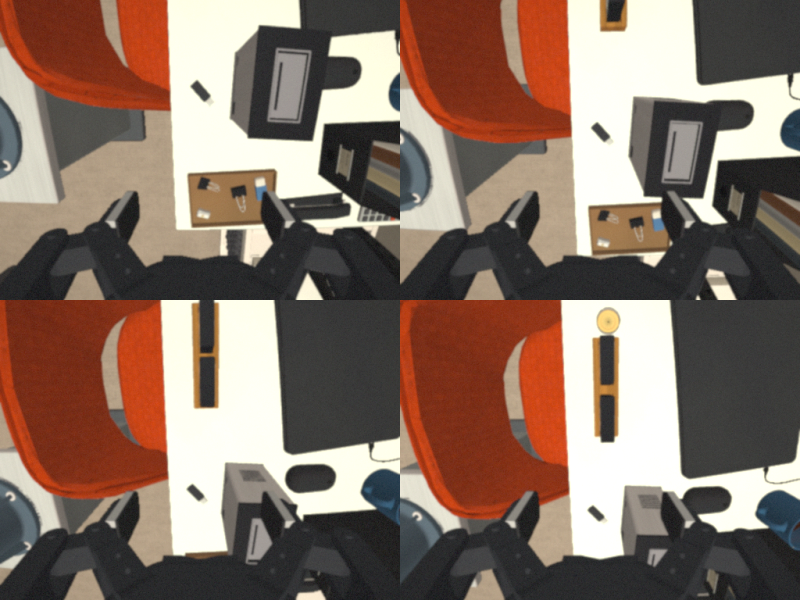

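The wrist views (half scale) show the dock's flap as a clean grey rectangle at about (290,86) in d1 and (283,152) in d2. The tall cartridge's top is the lower black bar in the rack, at (207,380) in t1 and (607,418) in t2. The next step is to segment and triangulate both.

```bash
cat > m.py <<'E'
from h import *
import pickle
W={n:pickle.load(open(f"w_{n}.pkl","rb")) for n in("d1","d2","t1","t2")}
def comp(m,pt,box):
    mm=np.zeros_like(m); x0,y0,x1,y1=box; mm[y0:y1,x0:x1]=m[y0:y1,x0:x1]; m=mm
    n,l=cv2.connectedComponents(m.astype(np.uint8)); k=l[int(pt[1]),int(pt[0])]; assert k>0
    c=max(cv2.findContours((l==k).astype(np.uint8),cv2.RETR_EXTERNAL,cv2.CHAIN_APPROX_NONE)[0],key=cv2.contourArea)
    return c.reshape(-1,2)
def rect(c):
    b=cv2.boxPoints(cv2.minAreaRect(c.astype(np.float32))); s=b.sum(1); i=s.argmin(); return np.roll(b,-i,0) # TL,TR,BR,BL approx
def world(n,c,z):
    r=cv2.minAreaRect((plane(W[n],c,z)[:,:2]*1000).astype(np.float32)); return [np.round(x,1) for x in r]
k=1.28; Q={}
for n,pt,box in (("d1",(298,90),(220,20,345,145)),("d2",(291,150),(230,90,320,200))):
    g=cv2.cvtColor(W[n]["img"],cv2.COLOR_BGR2GRAY); pt=np.array(pt)*k
    v=g[int(pt[1]),int(pt[0])]; print(n,v)
    m=(g>v*0.72)&(g<v*1.4)
    c=comp(m,pt,[int(b*k) for b in box]); Q[n]=rect(c); print(np.round(Q[n],1).tolist(),world(n,c,.155))
print(np.round(tri(W["d1"],Q["d1"],W["d2"],Q["d2"]),4), np.round(tri(W["d1"],[Q["d1"].mean(0)],W["d2"],[Q["d2"].mean(0)]),4))
for n,pt,box in (("t1",(207,380-300),(190,56,220,112)),("t2",(207,415-300),(190,95,225,150))):
    g=W[n]["img"].max(2); pt=np.array(pt)*k
    c=comp(g<75,pt,[int(b*k) for b in box]); Q[n]=rect(c); print(n,np.round(Q[n],1).tolist(),world(n,c,.105))
print(np.round(tri(W["t1"],Q["t1"],W["t2"],Q["t2"]),4))
def crop(n,x,y,w,h):
    im=cv2.resize(W[n]["img"][y:y+h,x:x+w],(w*4,h*4),interpolation=cv2.INTER_CUBIC); im=np.clip(im*1.5,0,255).astype(np.uint8)
    cv2.polylines(im,[np.round((Q[n]-[x,y]+.5)*4).astype(np.int32)],True,(0,0,255),1); return cv2.resize(im,(400,300)) if (w,h)!=(100,75) else im
cv2.imwrite("pics/ov.png",np.vstack([np.hstack([crop("d1",300,50,133,100)[:300,:400],crop("d2",285,120,133,100)[:300,:400]]),np.hstack([crop("t1",220,70,100,75),crop("t2",220,110,100,75)])]))
E
python3 m.py
```

```text
d1 108
[[353.5, 59.29999923706055], [398.0, 64.69999694824219], [386.3999938964844, 160.0], [341.8999938964844, 154.60000610351562]] [array([555.7,  78.8]), array([77.1, 38. ]), np.float64(87.6)]
d2 112
[[346.3999938964844, 150.5], [386.79998779296875, 156.3000030517578], [375.1000061035156, 238.60000610351562], [334.6000061035156, 232.8000030517578]] [array([555.9,  77.2]), array([76.9, 37.9]), np.float64(87.5)]
[[5.387e-01 1.194e-01 1.551e-01 4.000e-04]
 [5.734e-01 1.155e-01 1.604e-01 0.000e+00]
 [5.713e-01 3.880e-02 1.649e-01 0.000e+00]
 [5.340e-01 4.230e-02 1.591e-01 1.000e-04]] [[5.548e-01 8.010e-02 1.586e-01 2.000e-04]]
t1 [[256.0, 72.0], [274.0, 72.0], [274.0, 136.0], [256.0, 136.0]] [array([478.8, 284.2]), array([18.7, 62.4]), np.float64(1.0)]
t2 [[256.0, 121.0], [274.0, 121.0], [274.0, 181.0], [256.0, 181.0]] [array([478.9, 285.8]), array([19. , 63.5]), np.float64(0.0)]
[[4.697e-01 3.173e-01 9.220e-02 5.000e-04]
 [4.886e-01 3.173e-01 9.230e-02 3.000e-04]
 [4.893e-01 2.528e-01 9.990e-02 4.000e-04]
 [4.697e-01 2.528e-01 9.980e-02 5.000e-04]]
```

View pics/ov.png

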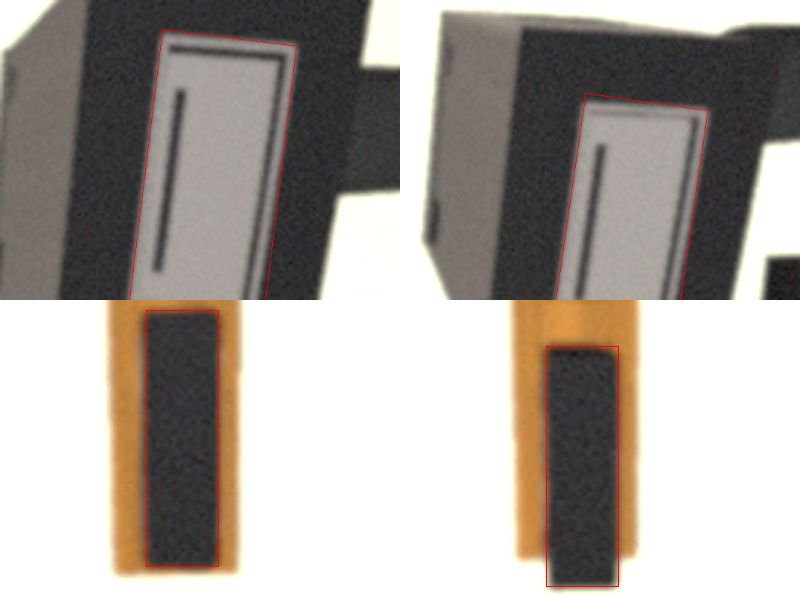

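The red boxes fit. The grey rectangle is the mouth with its 3 mm rim, centred at about (0.555, 0.079) and turned −2.5°. The tall cartridge's top is 19 x 63 mm at (0.479, 0.285), z≈0.1, aligned with the world axes. Both agree with the given sizes, so I'll grasp across the thickness with the TCP about 29 mm below its top.

jog_arm:
  steps: "-1 0.7 0.18 0 0; -1 0.7 0.18 0.4 0; -1 0 0 1 0; -1 0 0 1 0; -1 0 0 1 0"
  newtons: 50

```text
time: 5.98
eef_pos: [0.4789, 0.2861, 0.1623]
eef_rot: [[-0.001, 1.0, -0.0], [1.0, 0.001, 0.0], [0.0, -0.0, -1.0]]
force: [0.8, -0.2, 0.0]
gripper_width: 0.0856
grasp_force: 0.0
```

jog_arm:
  steps: "-1 0 0 1 0; -1 0 0 1 0; -1 0 0 1 0; -1 0 0 0.5 0; -1 0 0 0 0"

```text
time: 6.6
eef_pos: [0.4783, 0.2852, 0.0752]
eef_rot: [[-0.001, 1.0, -0.002], [1.0, 0.001, -0.001], [-0.001, -0.002, -1.0]]
force: [0.6, 0.4, 0.2]
gripper_width: 0.0856
grasp_force: 0.0
```

jog_arm:
  steps: "1 0 0 0 0; 1 0 0 0 0; 1 0 0 0 0; 1 0 0 0 0; 1 0 0 0 0"

```text
time: 7.22
eef_pos: [0.4795, 0.2849, 0.077]
eef_rot: [[0.0, 1.0, 0.001], [1.0, -0.0, 0.001], [0.001, 0.001, -1.0]]
force: [-0.2, -0.2, 4.8]
gripper_width: 0.0194
grasp_force: 49.7
```

jog_arm:
  steps: "1 0 0 -0.5 0; 1 0 0 -1 0; 1 0 0 -1 0; 1 0 0 -1 0; 1 0 0 -1 0"

```text
time: 7.85
eef_pos: [0.4781, 0.2845, 0.1897]
eef_rot: [[0.0, 1.0, -0.001], [1.0, -0.0, -0.0], [-0.0, -0.001, -1.0]]
force: [-0.6, 0.8, -2.4]
gripper_width: 0.0192
grasp_force: 49.3
```

jog_arm:
  steps: "1 0 0 -1 0; 1 0 0 -1 0; 1 0 0 -0.6 0; 1 0 0 0 0; 1 0 0 0 0"

```text
time: 8.48
eef_pos: [0.4781, 0.2844, 0.2528]
eef_rot: [[0.0, 1.0, -0.002], [1.0, -0.0, -0.001], [-0.001, -0.002, -1.0]]
force: [0.5, 0.3, -1.6]
gripper_width: 0.0192
grasp_force: 49.4
```

```bash
python3 cap.py g1
cat > s.py <<'E'
import sys,pickle
from h import *
n=sys.argv[1]; out=[]
for k in("scene","top"):
    c=manip.capture(k); pickle.dump(c,open(f"{k}_{n}.pkl","wb")); out.append(c["img"])
w=cv2.imread(f"pics/w_{n}.png")
m=np.vstack([np.hstack([out[0],w]),np.hstack([out[1],w*0])]);cv2.imwrite(f"pics/m_{n}.png",np.clip(cv2.resize(m,(800,600),interpolation=cv2.INTER_AREA)*1.4,0,255))
E
python3 s.py g1
```

```text
[0.4778 0.3603 0.3952] [0.478  0.2844 0.2526][ WARN:0@2.085] global loadsave.cpp:1063 imwrite_ Unsupported depth image for selected encoder is fallbacked to CV_8U.
```

View pics/m_g1.png

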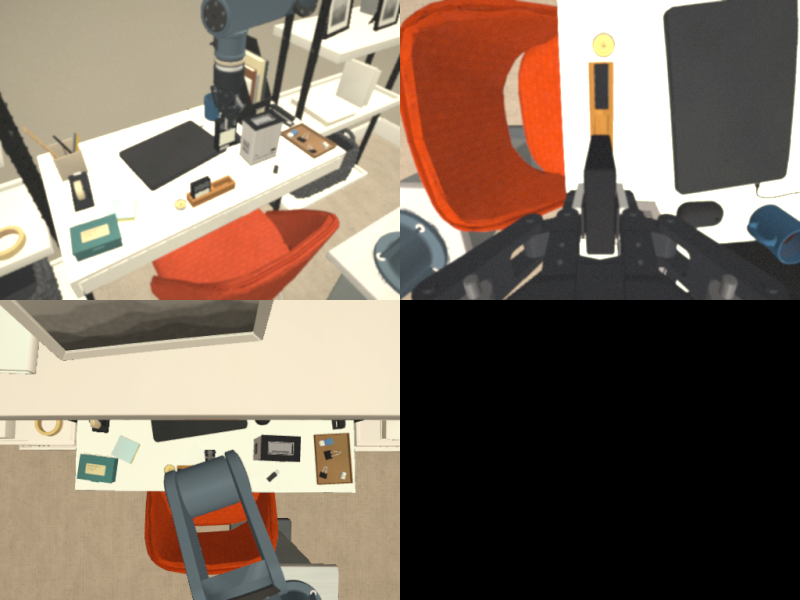

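The wrist view shows the cartridge held upright between the pads: its top spans about (187–215, 178–252) and its +y end face's bottom edge is at (195–208, 137), half scale. Next I'll measure its offset from the TCP, and bound how low the overhead shelf could be.

```bash
cat > e.py <<'E'
from h import *
import pickle
w=pickle.load(open("w_g1.pkl","rb")); e=w["eef"]; g=w["img"].max(2)
print("top",np.round(plane(w,np.array([(187,178),(215,178),(214,252),(187,252)])*1.28,e[2]+.029)-e,4))
print("bot",np.round(plane(w,np.array([(195,137),(208,137)])*1.28,e[2]-.071)-e,4))
T=pickle.load(open("top_g1.pkl","rb")); S=pickle.load(open("scene_g1.pkl","rb"))
for h in (.4,.45,.5,.55,.6,.65,.7):
    P=plane(T,[(256,150),(256,154),(360,154)],h); print(h,np.round(P[:,:2],3).tolist(),np.round(proj(S,P)).tolist())
x=w["img"][150:340,200:310]; x=np.clip(cv2.resize(x,None,fx=3.1,fy=3.1,interpolation=cv2.INTER_CUBIC)*1.7,0,255).astype(np.uint8)
t=T["img"][135:170,200:400]; t=np.clip(cv2.resize(t,(455,80))*1.5,0,255).astype(np.uint8)
m=np.zeros((590,800,3),np.uint8); m[:x.shape[0],:x.shape[1]]=x; m[:80,343:798]=t; cv2.imwrite("pics/e.png",m)
E
python3 e.py
```

```text
top [[-0.0081  0.0258  0.029 ]
 [ 0.0084  0.0258  0.029 ]
 [ 0.0091 -0.0285  0.029 ]
 [-0.0091 -0.0286  0.029 ]]
bot [[-0.0059  0.028  -0.071 ]
 [ 0.0076  0.028  -0.071 ]]
0.4 [[0.608, 0.303], [0.601, 0.303], [0.601, 0.133]] [[250.0, 74.0], [251.0, 76.0], [317.0, 60.0]]
0.45 [[0.6, 0.3], [0.594, 0.3], [0.594, 0.146]] [[252.0, 51.0], [254.0, 52.0], [317.0, 38.0]]
0.5 [[0.592, 0.298], [0.587, 0.297], [0.587, 0.158]] [[255.0, 26.0], [257.0, 27.0], [316.0, 15.0]]
0.55 [[0.584, 0.295], [0.579, 0.295], [0.579, 0.171]] [[258.0, -3.0], [260.0, -2.0], [316.0, -11.0]]
0.6 [[0.576, 0.292], [0.572, 0.292], [0.572, 0.183]] [[262.0, -34.0], [263.0, -34.0], [315.0, -40.0]]
0.65 [[0.569, 0.29], [0.565, 0.29], [0.565, 0.195]] [[266.0, -70.0], [267.0, -69.0], [315.0, -73.0]]
0.7 [[0.561, 0.287], [0.558, 0.287], [0.558, 0.208]] [[270.0, -110.0], [272.0, -110.0], [314.0, -111.0]]
```

View pics/e.png

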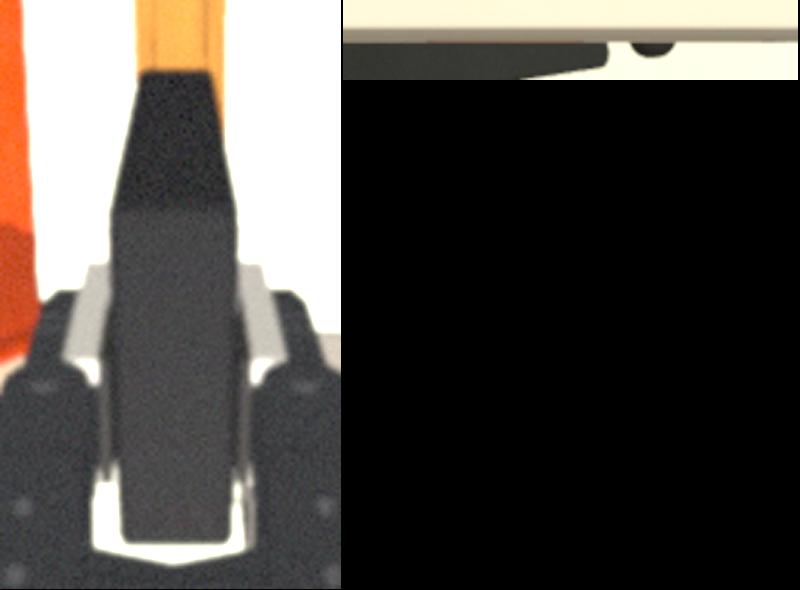

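The crop shows the held cartridge's top-front edge at wrist row 217, its rear end at row 325, and its bottom edge at row 172.6. No shelf edge shows in the scene view, so the shelf's underside is above about 0.55 m.

Run:
```python
from h import *
import pickle
w=pickle.load(open("w_g1.pkl","rb")); e=np.array(w["eef"])
for z in (.026,.029,.032):
    print("top",z,np.round(plane(w,[(236.1,217.1),(276.1,217.1),(274,324.8),(239,324.8)],e[2]+z)[:,:2]-e[:2],4).tolist())
print("bot",np.round(plane(w,[(245.2,172.6),(268.7,172.6)],e[2]-.071)[:,:2]-e[:2],4).tolist())
T=pickle.load(open("top_g1.pkl","rb")); S=pickle.load(open("scene_g1.pkl","rb"))
o,d=rays(T,[(300,147.2),(300,153.4)]); s=-d[:,0]/d[:,2]; print("slopes",s,"H per t",1/(s[0]/s[1]-1))
for z in (.4,.45,.5,.55,.6): print(z,np.round(proj(S,[(.478,.284,z)])))
# dock line fits: long edges of grey rect, both views
from m import W,comp
for n,pt,box in (("d1",(298,90),(220,20,345,145)),("d2",(291,150),(230,90,320,200))):
    g=cv2.cvtColor(W[n]["img"],cv2.COLOR_BGR2GRAY); pt=np.array(pt)*1.28; v=g[int(pt[1]),int(pt[0])]
    c=comp((g>v*.72)&(g<v*1.4),pt,[int(b*1.28) for b in box]); P=plane(W[n],c,.16)[:,:2]
    ctr,a=P.mean(0),np.radians(-2.5); ex=np.array([np.cos(a),np.sin(a)]); ey=np.array([-ex[1],ex[0]]); q=np.c_[(P-ctr)@ex,(P-ctr)@ey]
    L=q[(q[:,0]<-14)&(abs(q[:,1])<30)]; Rr=q[(q[:,0]>14)&(abs(q[:,1])<30)] if False else None
    q*=1000
    for sg in (-1,1):
        k=q[(sg*q[:,0]>14)&(abs(q[:,1])<30)]; f=np.polyfit(k[:,1],k[:,0],1); print(n,"x edge",f[1],"extra deg",-np.degrees(f[0]))
        k=q[(sg*q[:,1]>32)&(abs(q[:,0])<14)]; f=np.polyfit(k[:,0],k[:,1],1); print(n,"y edge",f[1],"extra",np.degrees(f[0]))
    print(ctr)
```

```text
top 0.026 [[-0.0097, 0.0299], [0.0089, 0.0299], [0.0094, -0.0328], [-0.0096, -0.0329]]
top 0.029 [[-0.0095, 0.0311], [0.0087, 0.0311], [0.0092, -0.03], [-0.0093, -0.0301]]
top 0.032 [[-0.0092, 0.0322], [0.0084, 0.0323], [0.0089, -0.0272], [-0.0091, -0.0273]]
bot [[-0.0094, 0.0302], [0.0096, 0.0303]]
slopes [0.16401975 0.14596646] H per t 8.085310012787925
0.4 [[292.  97.]]
0.45 [[294.  71.]]
0.5 [[295.  43.]]
0.55 [[297.  11.]]
0.6 [[299. -24.]]
d1 108
[[353.5, 59.29999923706055], [398.0, 64.69999694824219], [386.3999938964844, 160.0], [341.8999938964844, 154.60000610351562]] [array([555.7,  78.8]), array([77.1, 38. ]), np.float64(87.6)]
d2 112
[[346.3999938964844, 150.5], [386.79998779296875, 156.3000030517578], [375.1000061035156, 238.60000610351562], [334.6000061035156, 232.8000030517578]] [array([555.9,  77.2]), array([76.9, 37.9]), np.float64(87.5)]
[[5.387e-01 1.194e-01 1.551e-01 4.000e-04]
 [5.734e-01 1.155e-01 1.604e-01 0.000e+00]
 [5.713e-01 3.880e-02 1.649e-01 0.000e+00]
 [5.340e-01 4.230e-02 1.591e-01 1.000e-04]] [[5.548e-01 8.010e-02 1.586e-01 2.000e-04]]
t1 [[256.0, 72.0
[... 214 characters left out ...]
 , 63.5]), np.float64(0.0)]
[[4.697e-01 3.173e-01 9.220e-02 5.000e-04]
 [4.886e-01 3.173e-01 9.230e-02 3.000e-04]
 [4.893e-01 2.528e-01 9.990e-02 4.000e-04]
 [4.697e-01 2.528e-01 9.980e-02 5.000e-04]]
d1 x edge -18.090130650403758 extra deg 0.14549650152756138
d1 y edge -38.44452380868034 extra -0.684461567761199
d1 x edge 18.24301608666129 extra deg 0.23427871455848703
d1 y edge 36.07534122934318 extra 0.4549090163638138
[0.55365693 0.08003413]
d2 x edge -17.96849900456202 extra deg -0.023263153312928317
d2 y edge -38.28728963692238 extra 0.29779192716875424
d2 x edge 18.19465557961866 extra deg 0.14100716268533647
d2 y edge 35.81762442584334 extra 0.4313084823216887
[0.55378401 0.0800924 ]
```

The cartridge sits 1 mm to −y of the TCP and upright, and its underside is 72 mm below the TCP. Both wrist views agree on the mouth centre, (0.5537, 0.0788), yaw −2.4°. I'll bring it over low because of the shelf.

jog_arm:
  steps: "1 -1 0 0 0; 1 -1 0 0 0; 1 -1 0 0 0; 1 -1 0 0 0; 1 -1 0 0.1 0.24"

```text
time: 9.25
eef_pos: [0.4787, 0.159, 0.2508]
eef_rot: [[0.043, 0.999, -0.001], [0.999, -0.043, -0.0], [-0.0, -0.001, -1.0]]
force: [0.3, 0.2, -1.0]
gripper_width: 0.0188
grasp_force: 49.4
```

jog_arm:
  steps: "1 -1 0.4 0.1 0; 1 -1 0.4 0.1 0; 1 -1 0.4 0.1 0; 1 -0.2 0.4 0.1 0; 1 0 0 0 0"

```text
time: 9.88
eef_pos: [0.516, 0.0781, 0.2408]
eef_rot: [[0.043, 0.999, -0.001], [0.999, -0.043, 0.001], [0.0, -0.001, -1.0]]
force: [0.7, -0.5, -2.2]
gripper_width: 0.0195
grasp_force: 49.2
```

jog_arm:
  steps: "1 0.12 0.3 0 0; 1 0 0.3 0 0; 1 0 0.3 0 0; 1 0 0.3 0 0; 1 0 0.3 0 0"

```text
time: 10.5
eef_pos: [0.5536, 0.0796, 0.2413]
eef_rot: [[0.042, 0.999, 0.0], [0.999, -0.042, 0.0], [0.0, 0.0, -1.0]]
force: [0.7, -0.9, -2.1]
gripper_width: 0.0191
grasp_force: 49.4
```

```bash
python3 cap.py p1; python3 s.py p1
python3 - <<'E'
import cv2,numpy as np
w=cv2.imread("pics/w_p1.png")[90:378,60:444]; t=__import__("pickle").load(open("top_p1.pkl","rb"))["img"][130:230,300:400]; s=__import__("pickle").load(open("scene_p1.pkl","rb"))["img"][60:160,280:380]
w=cv2.resize(w,(520,390)); r=np.vstack([cv2.resize(t,(260,260),interpolation=cv2.INTER_CUBIC),cv2.resize(s,(260,260),interpolation=cv2.INTER_CUBIC)])
m=np.zeros((520,780,3),np.uint8); m[:390,:520]=w; m[:,520:]=r; cv2.imwrite("pics/p1c.png",np.clip(m*1.6,0,255).astype(np.uint8))
E
```

```text
[0.5562 0.1553 0.3837] [0.5549 0.0794 0.2414][ WARN:0@2.083] global loadsave.cpp:1063 imwrite_ Unsupported depth image for selected encoder is fallbacked to CV_8U.
```

View pics/p1c.png

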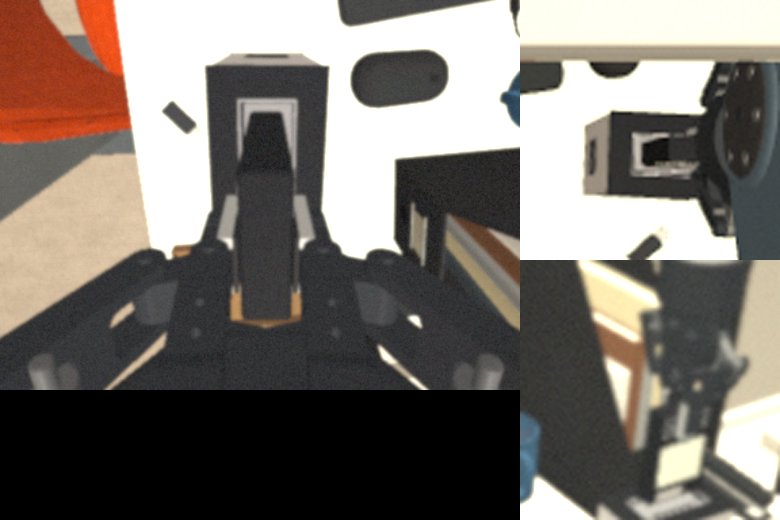

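The wrist view shows the cartridge's lower front edge at (247–285, 112), inside the mouth's rim at (238–298, 98). I'll check the offset numerically.

Run:
```python
from h import *
import pickle
w=pickle.load(open("w_p1.pkl","rb")); e=w["eef"]; st=manip.read_state(); print(np.round(st["eef_pos"],4),np.round(e,4))
k=520/384; f=lambda p: np.array(p)/k+[60,90]-.15
print("cart bottom",np.round(plane(w,f([(247,112),(285,112)]),e[2]-.072),4).tolist())
print("rim outer",np.round(plane(w,f([(238,98),(298,98)]),.16),4).tolist())
print("dock +y top edge",np.round(plane(w,f([(207,68),(328,68)]),.16),4).tolist())
g=w["img"].max(2); 
for r in (163,165,167,169): print(r,g[r,225:290:1].tolist())
print("col",g[140:180,256].tolist())
```

```text
[0.5535 0.0795 0.2412] [0.5549 0.0794 0.2414]
cart bottom [[0.5432, 0.1102, 0.1694], [0.5659, 0.1093, 0.1694]]
rim outer [[0.5375, 0.1173, 0.16], [0.5746, 0.1158, 0.16]]
dock +y top edge [[0.5199, 0.1364, 0.16], [0.5931, 0.1335, 0.16]]
163 [39, 40, 36, 38, 37, 33, 35, 37, 40, 56, 77, 93, 95, 97, 96, 96, 97, 98, 100, 102, 98, 101, 100, 100, 101, 99, 101, 101, 102, 100, 103, 102, 99, 100, 101, 98, 99, 99, 99, 101, 103, 100, 97, 100, 98, 98, 99, 99, 98, 99, 99, 100, 96, 85, 66, 47, 40, 36, 35, 32, 39, 39, 37, 35, 40]
165 [39, 38, 38, 38, 35, 38, 37, 39, 41, 64, 92, 110, 107, 96, 94, 101, 105, 112, 115, 114, 117, 118, 117, 115, 116, 117, 115, 117, 117, 116, 115, 118, 117, 114, 119, 117, 115, 116, 111, 112, 113, 111, 114, 114, 113, 112, 114, 114, 114, 111, 111, 114, 115, 108, 88, 57, 41, 37, 38, 36, 42, 38, 34, 39, 41]
167 [38, 32, 35, 39, 36, 38, 37, 39, 42, 63, 92, 105, 92, 71, 73, 93, 113, 113, 117, 114, 114, 115, 116, 117, 116, 114, 116, 115, 116, 117, 119, 118, 116, 119, 116, 116, 116, 113, 117, 115, 117, 117, 116, 115, 118, 118, 118, 115, 114, 111, 102, 92, 104, 105, 86, 59, 42, 35, 37, 39, 38, 36, 36, 37, 37]
169 [39, 37, 37, 36, 38, 38, 42, 38, 45, 61, 91, 102, 91, 69, 72, 100, 117, 120, 123, 121, 124, 122, 121, 123, 122, 123, 122, 121, 122, 122, 123, 123, 122, 123, 123, 120, 125, 123, 123, 120, 122, 121, 121, 123, 124, 124, 120, 123, 121, 118, 104, 98, 102, 104, 89, 59, 41, 35, 38, 37, 36, 37, 38, 38, 40]
col [36, 39, 38, 35, 36, 37, 40, 35, 33, 35, 34, 35, 35, 36, 37, 40, 40, 38, 35, 37, 39, 49, 73, 102, 117, 118, 110, 118, 119, 123, 119, 105, 80, 49, 26, 25, 25, 24, 30, 26]
```

Cartridge and mouth agree within about 1 mm, so I'll nudge +0.8 mm in x and descend while watching the force.

jog_arm:
  steps: "1 0 0.03 0.3 0; 1 0 0 0.4 0; 1 0 0 0.4 0; 1 0 0 0.4 0; 1 0 0 0.3 0"
  newtons: 60

```text
time: 11.28
eef_pos: [0.5531, 0.0796, 0.1951]
eef_rot: [[0.042, 0.999, -0.002], [0.999, -0.042, 0.0], [0.0, -0.002, -1.0]]
force: [-1.1, 0.2, -1.5]
gripper_width: 0.0188
grasp_force: 61.3
```

jog_arm:
  steps: "1 0 0 0.2 0; 1 0 0 0.2 0; 1 0 0 0.2 0; 1 0 0 0 0; 1 0 0 0 0"

```text
time: 11.9
eef_pos: [0.554, 0.0795, 0.1813]
eef_rot: [[0.042, 0.999, 0.0], [0.999, -0.042, -0.0], [0.0, 0.0, -1.0]]
force: [0.2, -0.4, -3.1]
gripper_width: 0.019
grasp_force: 61.1
```

jog_arm:
  steps: "1 0 0 0.2 0; 1 0 0 0.2 0; 1 0 0 0.2 0; 1 0 0 0 0; 1 0 0 0 0"

```text
time: 12.52
eef_pos: [0.5548, 0.0795, 0.1665]
eef_rot: [[0.042, 0.999, 0.002], [0.999, -0.042, -0.0], [0.0, 0.002, -1.0]]
force: [2.5, -0.1, 0.6]
gripper_width: 0.0193
grasp_force: 61.4
```

jog_arm:
  steps: "1 0 0 0.1 0; 1 0 0 0 0; 0.2 0 0 0 0; -1 0 0 0 0; -1 0 0 0 0"

```text
time: 13.15
eef_pos: [0.5531, 0.0796, 0.1634]
eef_rot: [[0.042, 0.999, -0.002], [0.999, -0.042, 0.0], [-0.0, -0.002, -1.0]]
force: [0.3, 0.1, 0.7]
gripper_width: 0.0693
grasp_force: 0.0
```

jog_arm:
  steps: "-1 0 0 -0.5 0; -1 0 0 -0.8 0; -1 0 0 -0.8 0; -1 0 0 0 0; -1 0 0 0 0"

```text
time: 13.78
eef_pos: [0.5534, 0.0796, 0.2162]
eef_rot: [[0.042, 0.999, -0.0], [0.999, -0.042, -0.0], [-0.0, -0.0, -1.0]]
force: [0.2, 0.3, 0.5]
gripper_width: 0.0855
grasp_force: 0.0
```

```bash
python3 cap.py r1
python3 - <<'E'
import cv2,numpy as np
w=cv2.imread("pics/w_r1.png"); cv2.imwrite("pics/r1c.png",np.clip(cv2.resize(w,(800,600),interpolation=cv2.INTER_CUBIC)*1.6,0,255).astype(np.uint8))
E
```

```text
[0.556  0.1552 0.3586] [0.5532 0.0796 0.2158]
```

View pics/r1c.png

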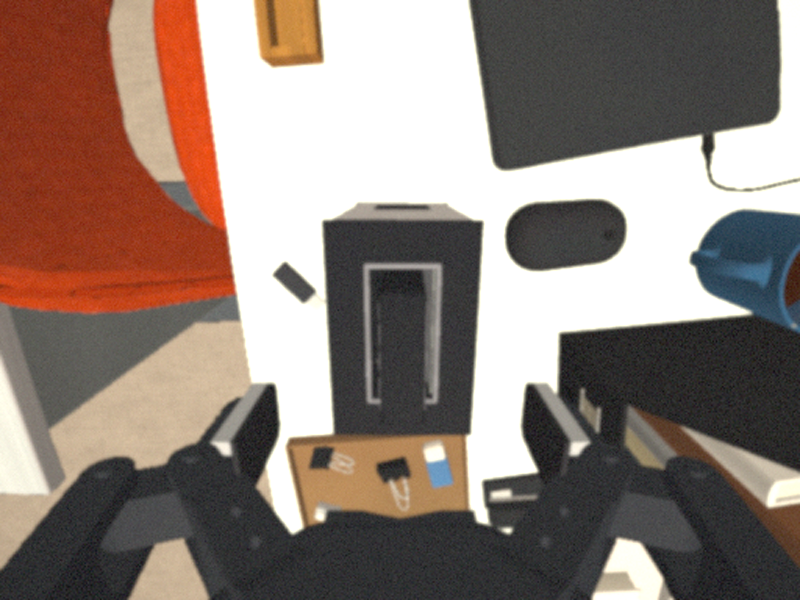

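The wrist view shows the released cartridge standing in the mouth at (402,345), with the flap folded down on its +x side. Now I'll close the fingers and turn them 90° so the 22 mm side fits across the mouth.

jog_arm:
  steps: "1 -0.04 0 -0.1 1; 1 0 0 0 1; 1 0 0 0 1; 1 0 0 0 1; 1 0 0 0 1"

```text
time: 14.45
eef_pos: [0.5531, 0.0786, 0.2177]
eef_rot: [[0.796, 0.605, -0.002], [0.605, -0.796, 0.0], [-0.002, -0.002, -1.0]]
force: [0.2, 0.0, 0.3]
gripper_width: 0.0002
grasp_force: 0.0
```

jog_arm:
  steps: "1 0 0 0 1; 1 0 0 0 1; 1 0 0 0 1; 1 0 0 0 1; 1 0 0 0 0"

```text
time: 15.08
eef_pos: [0.5532, 0.0785, 0.2179]
eef_rot: [[0.999, -0.04, -0.002], [-0.04, -0.999, 0.0], [-0.002, -0.0, -1.0]]
force: [0.1, -0.0, -0.6]
gripper_width: -0.0
grasp_force: 0.0
```

jog_arm:
  steps: "1 0 0 0.4 0; 1 0 0 0.2 0; 1 0 0 0.1 0; 1 0 0 0 0; 1 0 0 0 0"

```text
time: 15.7
eef_pos: [0.554, 0.0785, 0.2015]
eef_rot: [[0.999, -0.042, 0.0], [-0.042, -0.999, -0.0], [0.0, 0.0, -1.0]]
force: [-0.3, -0.1, -0.3]
gripper_width: -0.0
grasp_force: 0.0
```

jog_arm:
  steps: "1 0 0 0.3 0; 1 0 0 0.2 0; 1 0 0 0.2 0; 1 0 0 0.2 0; 1 0 0 0.1 0"

```text
time: 16.32
eef_pos: [0.5547, 0.0785, 0.1768]
eef_rot: [[0.999, -0.042, 0.002], [-0.042, -0.999, -0.0], [0.002, 0.0, -1.0]]
force: [-0.1, -0.1, 5.7]
gripper_width: 0.0003
grasp_force: 2.7
```

jog_arm:
  steps: "1 0 0 0.2 0; 1 0 0 0.2 0; 1 0 0 0.2 0; 1 0 0 0.2 0; 1 0 0 0.2 0"

```text
time: 16.95
eef_pos: [0.5549, 0.0785, 0.1519]
eef_rot: [[0.999, -0.042, 0.003], [-0.042, -0.999, -0.0], [0.003, 0.0, -1.0]]
force: [0.5, -0.9, 4.4]
gripper_width: -0.0001
grasp_force: 2.6
```

jog_arm:
  steps: "1 0 0 0.15 0; 1 0 0 0.15 0; 1 0 0 0.15 0; 1 0 0 0.1 0; 1 0 0 0.1 0"

```text
time: 17.58
eef_pos: [0.5546, 0.0785, 0.1351]
eef_rot: [[0.999, -0.042, 0.002], [-0.042, -0.999, -0.0], [0.002, 0.0, -1.0]]
force: [3.4, -0.5, 4.5]
gripper_width: -0.0001
grasp_force: 1.9
```

jog_arm:
  steps: "1 0 0 0.05 0; 1 0 0 0.05 0; 1 0 0 0.05 0; 1 0 0 0.05 0; 1 0 0 0.05 0"

```text
time: 18.2
eef_pos: [0.5538, 0.0785, 0.1288]
eef_rot: [[0.999, -0.042, 0.0], [-0.042, -0.999, 0.0], [0.0, -0.0, -1.0]]
force: [3.3, -0.0, 3.3]
gripper_width: -0.0001
grasp_force: 1.9
```

jog_arm:
  steps: "1 0 0 0.04 0; 1 0 0 0.04 0; 1 0 0 0.04 0; 1 0 0 0 0; 1 0 0 0 0"

```text
time: 18.82
eef_pos: [0.5539, 0.0786, 0.1269]
eef_rot: [[0.999, -0.042, 0.001], [-0.042, -0.999, -0.0], [0.001, 0.0, -1.0]]
force: [0.8, -0.3, 10.4]
gripper_width: 0.0
grasp_force: 5.2
```

jog_arm:
  steps: "1 0 0 0.04 0; 1 0 0 0.04 0; 1 0 0 0 0; 1 0 0 0 0; 1 0 0 0 0"

```text
time: 19.45
eef_pos: [0.5539, 0.0786, 0.1253]
eef_rot: [[0.999, -0.042, 0.001], [-0.042, -0.999, -0.0], [0.001, 0.0, -1.0]]
force: [0.9, 0.0, 13.2]
gripper_width: -0.0
grasp_force: 6.6
```

jog_arm:
  steps: "1 0 0 0.04 0; 1 0 0 0.04 0; 1 0 0 0 0; 1 0 0 0 0; 1 0 0 0 0"

```text
time: 20.08
eef_pos: [0.554, 0.0786, 0.1234]
eef_rot: [[0.999, -0.042, 0.001], [-0.042, -0.999, -0.0], [0.001, 0.0, -1.0]]
force: [0.3, 0.4, 13.8]
gripper_width: 0.0
grasp_force: 6.7
```

jog_arm:
  steps: "1 0 0 0.04 0; 1 0 0 0 0; 1 0 0 0 0; 1 0 0 0 0; 1 0 0 0 0"

```text
time: 20.7
eef_pos: [0.554, 0.0786, 0.1225]
eef_rot: [[0.999, -0.042, 0.001], [-0.042, -0.999, -0.0], [0.001, 0.0, -1.0]]
force: [-0.4, 0.0, 13.8]
gripper_width: 0.0001
grasp_force: 7.0
```

jog_arm:
  steps: "1 0 0 0.04 0; 1 0 0 0 0; 1 0 0 0 0; 1 0 0 0 0; 1 0 0 0 0"

```text
time: 21.32
eef_pos: [0.554, 0.0786, 0.1215]
eef_rot: [[0.999, -0.042, 0.001], [-0.042, -0.999, -0.0], [0.001, 0.0, -1.0]]
force: [0.2, -0.2, 14.0]
gripper_width: -0.0002
grasp_force: 7.0
```

jog_arm:
  steps: "1 0 0 0.03 0; 1 0 0 0 0; 1 0 0 0 0; 1 0 0 0 0; 1 0 0 0 0"

```text
time: 21.95
eef_pos: [0.554, 0.0786, 0.1209]
eef_rot: [[0.999, -0.042, 0.001], [-0.042, -0.999, -0.0], [0.001, 0.0, -1.0]]
force: [1.0, -0.4, 16.0]
gripper_width: -0.0001
grasp_force: 7.8
```

jog_arm:
  steps: "1 0 0 0.02 0; 1 0 0 0 0; 1 0 0 0 0; 1 0 0 0 0; 1 0 0 0 0"

```text
time: 22.58
eef_pos: [0.554, 0.0786, 0.1209]
eef_rot: [[0.999, -0.042, 0.001], [-0.042, -0.999, -0.0], [0.001, 0.0, -1.0]]
force: [-0.6, 0.4, 17.9]
gripper_width: 0.0
grasp_force: 9.3
```

jog_arm:
  steps: "1 0 0 0.04 0; 1 0 0 0 0; 1 0 0 0 0; 1 0 0 0 0; 1 0 0 0 0"

```text
time: 23.2
eef_pos: [0.554, 0.0786, 0.1208]
eef_rot: [[0.999, -0.042, 0.002], [-0.042, -0.999, -0.0], [0.002, 0.0, -1.0]]
force: [-3.1, -0.4, 23.8]
gripper_width: -0.0002
grasp_force: 12.2
```

The tool no longer moves while the force climbs, so the cartridge is at the hard stop. Its top is at 0.1208 m, 39 mm below the dock's top and inside the 38–46 mm window. I'll retreat straight up.

jog_arm:
  steps: "1 0 0 -0.3 0; 1 0 0 -0.6 0; 1 0 0 -0.8 0; 1 0 0 -1 0; 1 0 0 -1 0"

```text
time: 23.82
eef_pos: [0.5529, 0.0786, 0.2104]
eef_rot: [[0.999, -0.042, -0.003], [-0.042, -0.999, 0.0], [-0.003, -0.0, -1.0]]
force: [-0.4, 0.3, 0.0]
gripper_width: -0.0002
grasp_force: 0.0
```

jog_arm:
  steps: "1 -1 0 0 0; 1 -1 0 0 0; 1 -1 0 0 0; 1 -0.5 0 0 0; 1 0 0 0 0"

```text
time: 24.45
eef_pos: [0.4657, 0.0823, 0.2101]
eef_rot: [[0.999, -0.042, -0.001], [-0.042, -0.999, 0.0], [-0.001, 0.0, -1.0]]
force: [0.3, 0.7, 1.0]
gripper_width: 0.0004
grasp_force: 0.0
```

```bash
python3 cap.py z1; python3 s.py z1 2>/dev/null
python3 - <<'E'
import cv2,numpy as np,pickle
L=lambda n:pickle.load(open(n,"rb"))["img"]
w=cv2.resize(L("w_z1.pkl"),(400,300)); t=cv2.resize(L("top_z1.pkl")[160:220,317:397],(400,300),interpolation=cv2.INTER_CUBIC); s=cv2.resize(L("scene_z1.pkl")[120:180,296:376],(400,300),interpolation=cv2.INTER_CUBIC); s2=cv2.resize(L("scene_z1.pkl"),(400,300))
cv2.imwrite("pics/z1c.png",np.clip(np.vstack([np.hstack([t,w]),np.hstack([s,s2])])*1.5,0,255).astype(np.uint8))
E
```

```text
[0.5408 0.0792 0.3525] [0.4669 0.0822 0.2102]
```

View pics/z1c.png

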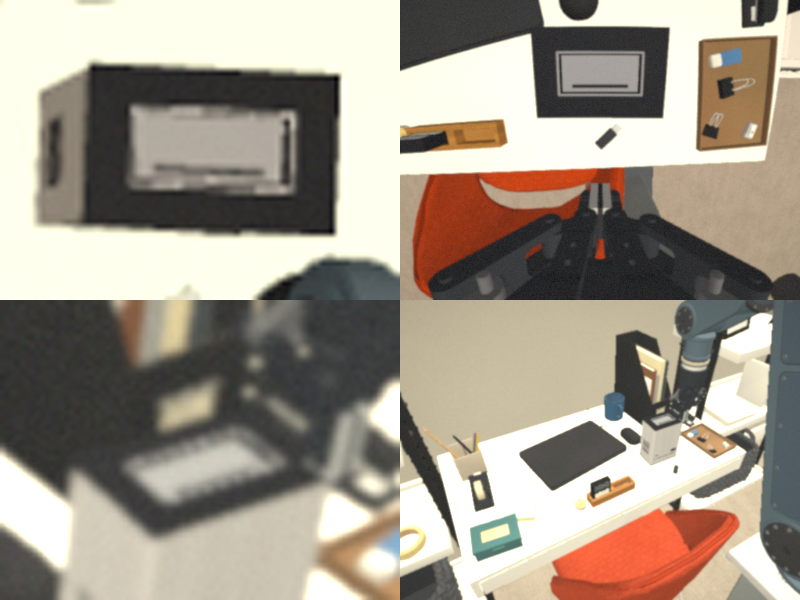

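The flap is shut again: the grey rectangle at (210,148) in the top crop and (600,73) in the wrist view matches the start. The bystanders haven't moved and the tool is clear.

```bash
python3 -c "
from cell import manip
print(manip.sign_off())"
```

```text
the job is handed in; nothing more can be done
None
```

The tall cartridge is loaded fully home in the dock, stopped at about 24 N on the wrist (limit 35 N on the socket), with the flap shut and the other things left in place; I handed the job in at about 25 s of the 58 s allowed, and no verdict came back.

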